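# Turn the ink row round for the draughtsman opposite

## Robot

A 6-joint arm with a two-finger parallel gripper is mounted at the origin on the work surface. World frame = base frame: x ahead of the robot, y to its left, z up, the work surface at z = 0. Lengths are in m, angles in rad, forces in N, time in s.
With the tool pointing down it reaches from about 0.325 to 0.9 m from the base axis. Payload 6.1 kg.
Tool frame: the origin (TCP) lies on the centre line of the jaws, within the pads' length; the fingertips stand 11 mm ahead of it and the grasp point (between the pads) lies 8 mm behind it; z points along the fingers, y is the line along which they close (so a half turn about z gives the same grasp; the last joint's range is limited). The gripper opens to 85 mm and grips with 20 to 120 N. Pads are 22 mm wide; open, the fingers measure 114 mm over their backs; the gripper's body (76 mm by 85 mm) begins 54 mm behind the grasp point. The pads swing forward as they close: fully open they stand 13 mm farther back than shut.
Start: joints at [1.015, 0.22, 1.526, -0, 1.395, -0.126], TCP at [0.26, 0.568, 0.207] pointing down, gripper open.
Joint ranges: [-2.98, 2.98], [-0.91, 2.08], [0.09, 2.57], [-1.24, 4.39], [0.2, 2.65], [-2.68, 2.68]. Speed limits (rad/s): [2.57, 2.57, 3.01, 3.14, 3.14, 3.14].

## Interface

Orientations are given as a rotation vector (axis times angle).
In Python, from station import env, vision, job gives the robot as it stands. The module is installed in compiled form; this text tells all that it offers.
- The arm moves only by the shell command python3 -m crank 'ROWS' [FORCE]. ROWS is JSON, one flat list of numbers, 7 for each row, row after row: the shift along the tool's x, y, z in mm, then the turn, a rotation vector about the tool's x, y, z in degrees, then the finger opening in mm, from 0 to 85.4. In form: [tx, ty, tz, ax, ay, az, grip, tx, ty, tz, ax, ay, az, grip, ...]. A call has 1 to 8 rows; each row is the pose to reach, as a shift and turn from the pose commanded when the call began, along the tool's axes at that moment; what a row does not reach only later rows make up. A row lasts 1/8 s, in which the tool goes at most 62.5 mm and 10.7 degrees, less where a joint would pass 70% of its speed; a pose out of reach is approached as far as the arm can. A call with a gripper value outside its range is refused whole. The fingers move at their own pace and stop on an object; FORCE is the grip in N (left out, the last holds). Time passes only in rows, so rows that repeat a pose let the fingers close. It gives the time, the measured TCP pose, the force, the opening and the grip force at its end, in the units of the state.
- env.read_state(): the state, without advancing time (a new reading comes with each control period).
- vision.grab_frame(name): name is "scene" or "top" or "wrist"; returns (picture, depth): 400x640x3 uint8, blue, green, red; 400x640 float32, m along the optical axis (not along the pixel's ray), 0 where there is no reading.
- vision.camera_params(name): a dict with "fx", "fy", "cx", "cy" (pixels), "D" ([k1, k2, p1, p2, k3] as OpenCV has them; the pictures are not rectified), "cam_to_world" (4x4, takes a point from camera to world coordinates). Camera axes: x right, y down, z forward; pixel columns grow to the right and rows downward; lengths in m; the calibration is good to about 2 mm. A picture is of the moment at which its call begins: read the wrist's pose just before it. camera_params takes no time and is no camera call; for the wrist camera it gives the pose at the moment of the call.
- job.hand_in(): hands the job in; it is judged then, once.
The state is a dict: "time_s": time; "qpos": joint angles; "qd": joint speeds; "joint_efforts": joint torques, N m; "eef_pos": TCP position; "ee_rot": TCP orientation; "force": force on the tool from outside, world axes, zero at the start; "torque": the same for the moment, N m; "grip_width": finger opening in m; "finger_force": force on a finger pad.
Only numpy, scipy, OpenCV 4.12 (cv2) and the standard library are available. Lean on these libraries where they do the work, as an engineer would, in place of code of your own. Each camera call takes 0.05 s, during which the arm holds its last target. There are 200 camera calls.

## Task

Set out the inks for the person drawing across the table: move the four ink bottles from the stock rack into the inkstand, one to a compartment, in reverse order, so that the bottle now at the left end of the rack stands at the right end of the inkstand and so on (seen from the robot's side), and the row reads the same from the other side of the table. Stand each bottle upright on its compartment's floor; set it down rather than dropping it, knock none over, and leave the coffee cup where it is.

Things in the scene. Friction and masses are not known exactly. Their poses are not given: they have to be found in the camera images.
- ink_yellow: loose closed glass bottle of yellow ink: yellow cap and body, white label with a yellow stripe. Origin at the centre of its underside, z up its axis, any yaw. Round body 36 mm across up to 57 mm, shoulder to 63 mm, cap 26 mm across from 63 to 84 mm (top). 60 to 120 g. Starts upright in the stock rack compartment behind the yellow swatch, up to 5 mm off centre each way, underside 6 mm above the table.
- ink_red: loose closed glass bottle of red ink: red cap and body, white label with a red stripe. Origin at the centre of its underside, z up its axis, any yaw. Round body 36 mm across up to 57 mm, shoulder to 63 mm, cap 26 mm across from 63 to 84 mm (top). 60 to 120 g. Starts upright in the stock rack compartment behind the red swatch, up to 5 mm off centre each way, underside 6 mm above the table.
- ink_green: loose closed glass bottle of green ink: green cap and body, white label with a green stripe. Origin at the centre of its underside, z up its axis, any yaw. Round body 36 mm across up to 57 mm, shoulder to 63 mm, cap 26 mm across from 63 to 84 mm (top). 60 to 120 g. Starts upright in the stock rack compartment behind the green swatch, up to 5 mm off centre each way, underside 6 mm above the table.
- ink_blue: loose closed glass bottle of blue ink: blue cap and body, white label with a blue stripe. Origin at the centre of its underside, z up its axis, any yaw. Round body 36 mm across up to 57 mm, shoulder to 63 mm, cap 26 mm across from 63 to 84 mm (top). 60 to 120 g. Starts upright in the stock rack compartment behind the blue swatch, up to 5 mm off centre each way, underside 6 mm above the table.
- swatch_yellow: yellow swatch card, 25 x 44 x 2 mm, fixed on the near rail of the stock rack 12 mm above the table. Origin under its centre; x away from the robot, y along the rack to the robot's left. Its compartment's centre is 47.5 mm along +x. The rack (fixed, pale plywood, yaw within 0.25 rad, left or right of the robot) has four 52 x 52 mm compartments 58 mm apart in a row along y, no wall over 28 mm high.
- swatch_red: red swatch card, 25 x 44 x 2 mm, fixed on the near rail of the stock rack 12 mm above the table. Origin under its centre; x away from the robot, y along the rack to the robot's left. Its compartment's centre is 47.5 mm along +x. The rack (fixed, pale plywood, yaw within 0.25 rad, left or right of the robot) has four 52 x 52 mm compartments 58 mm apart in a row along y, no wall over 28 mm high.
- swatch_green: green swatch card, 25 x 44 x 2 mm, fixed on the near rail of the stock rack 12 mm above the table. Origin under its centre; x away from the robot, y along the rack to the robot's left. Its compartment's centre is 47.5 mm along +x. The rack (fixed, pale plywood, yaw within 0.25 rad, left or right of the robot) has four 52 x 52 mm compartments 58 mm apart in a row along y, no wall over 28 mm high.
- swatch_blue: blue swatch card, 25 x 44 x 2 mm, fixed on the near rail of the stock rack 12 mm above the table. Origin under its centre; x away from the robot, y along the rack to the robot's left. Its compartment's centre is 47.5 mm along +x. The rack (fixed, pale plywood, yaw within 0.25 rad, left or right of the robot) has four 52 x 52 mm compartments 58 mm apart in a row along y, no wall over 28 mm high.
- inkstand: fixed dark wood stand, cork floors: four empty 52 x 52 mm compartments in a row. Origin under the row's middle, at table height; x away from the robot, y along the row to the robot's left (yaw within 0.25 rad). Compartment centres at x = 0, y = +87, +29, -29, -87 mm; floor 6 mm, walls 22 mm, ends 26 mm above the table. A pen groove with fixed pens, 18 mm high, runs along the far side to x = 66 mm.
- coffee_cup: bystander: white espresso cup with coloured dots, 64 mm across, 56 mm high, loose on a loose saucer 114 mm across, beyond the two racks. Origin at the centre of its underside. Leave it alone. (An eraser and a sharpener, under 14 mm high, lie between the robot and the racks.)
Not all that is in view belongs to the job. Of the things like the ink_yellow, leave any that is black; of the rest the smaller one is meant.

How it is judged:
At the end, for the whole second after the job is handed in: Each bottle upright (0.1 rad), at rest on its compartment's floor in the inkstand (height within 4 mm, within 12 mm of the compartment's centre in x and y), in reverse of the swatches' order along the stock rack: leftmost swatch, rightmost compartment. Coffee cup within 20 mm of its start (((y of each of swatch_red, swatch_green, swatch_blue in the frame of swatch_yellow below 0.029 m and y of ink_yellow in the frame of inkstand between -0.099 and -0.075 m) or (y of each of swatch_red, swatch_green, swatch_blue in the frame of swatch_yellow below 0.087 m and y of any of swatch_red, swatch_green, swatch_blue in the frame of swatch_yellow above 0.029 m and y of ink_yellow in the frame of inkstand between -0.041 and -0.017 m) or (y of each of swatch_red, swatch_green, swatch_blue in the frame of swatch_yellow below 0.145 m and y of any of swatch_red, swatch_green, swatch_blue in the frame of swatch_yellow above 0.087 m and y of ink_yellow in the frame of inkstand between 0.017 and 0.041 m) or (y of each of swatch_red, swatch_green, swatch_blue in the frame of swatch_yellow below 0.203 m and y of any of swatch_red, swatch_green, swatch_blue in the frame of swatch_yellow above 0.145 m and y of ink_yellow in the frame of inkstand between 0.075 and 0.099 m)) and x of ink_yellow in the frame of inkstand between -0.012 and 0.012 m and z of ink_yellow in the frame of inkstand between 0.002 and 0.01 m and angle between each of ink_yellow, ink_red, ink_green, ink_blue's own z axis and vertical below 0.1 rad and linear speed of each of ink_yellow, ink_red, ink_green, ink_blue below 0.02 m/s and angular speed of each of ink_yellow, ink_red, ink_green, ink_blue below 0.3 rad/s and ((y of each of swatch_yellow, swatch_green, swatch_blue in the frame of swatch_red below 0.029 m and y of ink_red in the frame of inkstand between -0.099 and -0.075 m) or (y of each of swatch_yellow, swatch_green, swatch_blue in the frame of swatch_red below 0.087 m and y of any of swatch_yellow, swatch_green, swatch_blue in the frame of swatch_red above 0.029 m and y of ink_red in the frame of inkstand between -0.041 and -0.017 m) or (y of each of swatch_yellow, swatch_green, swatch_blue in the frame of swatch_red below 0.145 m and y of any of swatch_yellow, swatch_green, swatch_blue in the frame of swatch_red above 0.087 m and y of ink_red in the frame of inkstand between 0.017 and 0.041 m) or (y of each of swatch_yellow, swatch_green, swatch_blue in the frame of swatch_red below 0.203 m and y of any of swatch_yellow, swatch_green, swatch_blue in the frame of swatch_red above 0.145 m and y of ink_red in the frame of inkstand between 0.075 and 0.099 m)) and x of ink_red in the frame of inkstand between -0.012 and 0.012 m and z of ink_red in the frame of inkstand between 0.002 and 0.01 m and ((y of each of swatch_yellow, swatch_red, swatch_blue in the frame of swatch_green below 0.029 m and y of ink_green in the frame of inkstand between -0.099 and -0.075 m) or (y of each of swatch_yellow, swatch_red, swatch_blue in the frame of swatch_green below 0.087 m and y of any of swatch_yellow, swatch_red, swatch_blue in the frame of swatch_green above 0.029 m and y of ink_green in the frame of inkstand between -0.041 and -0.017 m) or (y of each of swatch_yellow, swatch_red, swatch_blue in the frame of swatch_green below 0.145 m and y of any of swatch_yellow, swatch_red, swatch_blue in the frame of swatch_green above 0.087 m and y of ink_green in the frame of inkstand between 0.017 and 0.041 m) or (y of each of swatch_yellow, swatch_red, swatch_blue in the frame of swatch_green below 0.203 m and y of any of swatch_yellow, swatch_red, swatch_blue in the frame of swatch_green above 0.145 m and y of ink_green in the frame of inkstand between 0.075 and 0.099 m)) and x of ink_green in the frame of inkstand between -0.012 and 0.012 m and z of ink_green in the frame of inkstand between 0.002 and 0.01 m and ((y of each of swatch_yellow, swatch_red, swatch_green in the frame of swatch_blue below 0.029 m and y of ink_blue in the frame of inkstand between -0.099 and -0.075 m) or (y of each of swatch_yellow, swatch_red, swatch_green in the frame of swatch_blue below 0.087 m and y of any of swatch_yellow, swatch_red, swatch_green in the frame of swatch_blue above 0.029 m and y of ink_blue in the frame of inkstand between -0.041 and -0.017 m) or (y of each of swatch_yellow, swatch_red, swatch_green in the frame of swatch_blue below 0.145 m and y of any of swatch_yellow, swatch_red, swatch_green in the frame of swatch_blue above 0.087 m and y of ink_blue in the frame of inkstand between 0.017 and 0.041 m) or (y of each of swatch_yellow, swatch_red, swatch_green in the frame of swatch_blue below 0.203 m and y of any of swatch_yellow, swatch_red, swatch_green in the frame of swatch_blue above 0.145 m and y of ink_blue in the frame of inkstand between 0.075 and 0.099 m)) and x of ink_blue in the frame of inkstand between -0.012 and 0.012 m and z of ink_blue in the frame of inkstand between 0.002 and 0.01 m and distance of coffee_cup from where it was at the start of the episode below 0.02 m); the robot touches nothing.
It fails at once if a bottle is knocked over (tilted more than 40 degrees) (angle between any of ink_yellow, ink_red, ink_green, ink_blue's own z axis and vertical above 0.7 rad).
It fails at once if a bottle is dropped: let go with its underside more than 35 mm above the table ((height (world z) of ink_yellow above 0.035 m and contact force between ink_yellow and the fingers below 0.02 N) or (height (world z) of ink_red above 0.035 m and contact force between ink_red and the fingers below 0.02 N) or (height (world z) of ink_green above 0.035 m and contact force between ink_green and the fingers below 0.02 N) or (height (world z) of ink_blue above 0.035 m and contact force between ink_blue and the fingers below 0.02 N)).
It fails at once if the coffee cup is shifted by more than 20 mm (distance of coffee_cup from where it was at the start of the episode above 0.02 m).
It also fails if it takes over 120 s, if anything falls off the work surface, if the arm or the gripper's body presses on something with over 40 N, if the wrist force passes 120 N, or if a joint passes its speed limit or range.

## Working session

There is one attempt and no reset: what is moved stays moved. The work goes in short steps, Python scripts to look and compute and a shell command to move; the robot and the scene stay as the last step left them, time stands still between calls to the robot, and variables do not carry over. Pictures are saved under pics/ and viewed, at most 14 in all, crops included, and the job is handed in when it is done.

```bash
mkdir -p pics; cat > h.py <<'E'
import numpy as np, cv2
from station import env, vision, job
from scipy.spatial.transform import Rotation as R
def grab(n):
    p=vision.camera_params(n); im,d=vision.grab_frame(n); return im,d,p
def K(p): return np.array([[p['fx'],0,p['cx']],[0,p['fy'],p['cy']],[0,0,1]]),np.array(p['D'],float)
def ray(p,uv,z):
    k,D=K(p); u=cv2.undistortPoints(np.array(uv,float).reshape(-1,1,2),k,D).reshape(-1,2)
    T=np.array(p['cam_to_world']); d=np.c_[u,np.ones(len(u))]@T[:3,:3].T; o=T[:3,3]
    return o+d*((z-o[2])/d[:,2])[:,None]
def proj(p,P):
    k,D=K(p); T=np.linalg.inv(np.array(p['cam_to_world']))
    return cv2.projectPoints(np.array(P,float).reshape(-1,1,3),cv2.Rodrigues(T[:3,:3])[0],T[:3,3],k,D)[0].reshape(-1,2)
E
python3 - <<'E'
from h import *
for n in('top','scene'):
    im,d,p=grab(n); cv2.imwrite(f'pics/{n}0.png',im); print(n,p['fx'],np.round(p['cam_to_world'],3).tolist())
s=env.read_state();print(s)
print(np.round(R.from_rotvec(s['ee_rot']).as_matrix(),3).tolist(), np.round(vision.camera_params('wrist')['cam_to_world'],3).tolist())
E
```

```text
top 458.8222564467994 [[-0.003, -0.997, 0.074, 0.566], [-1.0, 0.004, 0.019, -0.017], [-0.019, -0.074, -0.997, 0.904], [0.0, 0.0, 0.0, 1.0]]
scene 375.11911562832637 [[0.194, 0.644, -0.74, 1.321], [0.981, -0.11, 0.162, -0.173], [0.023, -0.757, -0.653, 0.653], [0.0, 0.0, 0.0, 1.0]]
{'time_s': 0.1, 'qpos': array([ 1.01490849e+00,  2.21134060e-01,  1.52749446e+00, -6.17588500e-06,
        1.39467760e+00, -1.26110105e-01]), 'qd': array([ 1.42489663e-03, -4.12536708e-03, -3.47178776e-03, -8.96941827e-04,
       -1.52305546e-04,  5.23825355e-05]), 'joint_efforts': array([ 1.53527413e-03, -4.98238635e+01, -3.90546191e+01, -1.31049665e-04,
        5.66888368e-03, -7.38528274e-05]), 'eef_pos': array([0.26012336, 0.56766405, 0.20631802]), 'ee_rot': array([-6.69786753e-01, -3.06878144e+00,  2.53926865e-03]), 'force': array([ 0.44668726, -0.03567542,  0.13300024]), 'torque': array([0.05500529, 0.04752219, 0.02654259]), 'finger_force': 0.0, 'grip_width': 0.08471599197459292}
[[-0.909, 0.417, -0.001], [0.417, 0.909, -0.001], [0.0, -0.002, -1.0]] [[0.417, 0.87, 0.263, 0.194], [0.909, -0.399, -0.123, 0.598], [-0.002, 0.29, -0.957, 0.373], [0.0, 0.0, 0.0, 1.0]]
```

View pics/top0.png

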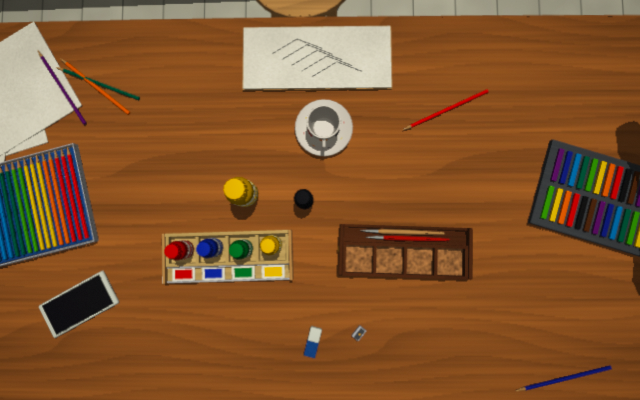

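View pics/scene0.png

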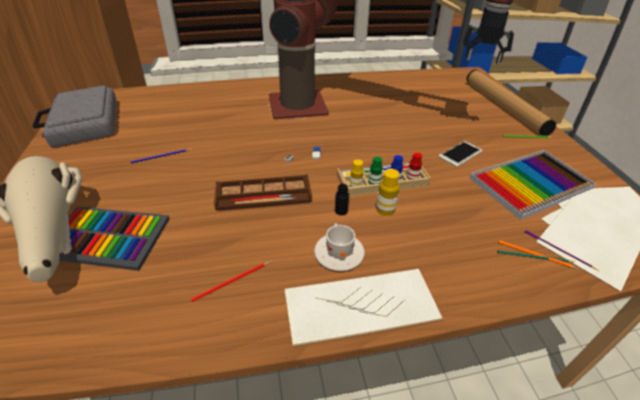

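The top view shows the rack on the left. Its caps are red (176,250), blue (208,248), green (240,250) and yellow (269,244), with matching swatches below them. The inkstand is at (405,258) and the cup at (323,125). Things that could be taken for ink_yellow are the large yellow bottle (238,190), the black bottle (303,199) and the small yellow one in the rack (269,244). I choose the rack one.

```bash
cat > m.py <<'E'
from h import *
im,d,p=grab('top')
cv2.imwrite('pics/crop1.png',cv2.resize(im[160:300,140:500],None,fx=2.2,fy=2.2,interpolation=cv2.INTER_CUBIC))
hsv=cv2.cvtColor(im,cv2.COLOR_BGR2HSV)
rng={'red':(174,5),'blue':(108,128),'green':(50,85),'yellow':(20,34)}
for n,(a,b) in rng.items():
    h=hsv[...,0]; m=((h>=a)&(h<=b)) if a<b else ((h>=a)|(h<=b))
    m&=(hsv[...,1]>150)&(hsv[...,2]>60); m=m.astype(np.uint8)*255
    m[:,:160]=0;m[:,295:]=0;m[:228]=0;m[288:]=0
    k,l,st,c=cv2.connectedComponentsWithStats(m)
    for i in range(1,k):
        if st[i,4]>40:
            z=.014 if c[i,1]>264 else .09
            print(n,st[i].tolist(),c[i].round(1),ray(p,c[i],z)[0].round(4),'depth',round(float(d[int(c[i,1]),int(c[i,0])]),4))
E
python3 m.py
```

```text
red [164, 241, 24, 19, 333] [175.8 250. ] [0.5281 0.2499 0.09  ] depth 0.813
red [175, 270, 17, 9, 143] [182.8 273.7] [0.479  0.2603 0.014 ] depth 0.8821
blue [197, 239, 20, 18, 269] [206.4 247.5] [0.5326 0.1952 0.09  ] depth 0.8134
blue [205, 269, 16, 9, 125] [212.6 272.6] [0.4811 0.2022 0.014 ] depth 0.8847
green [229, 240, 18, 18, 218] [236.9 248.4] [0.5309 0.1408 0.09  ] depth 0.8127
green [235, 268, 16, 9, 118] [242.4 272.1] [0.4822 0.1443 0.014 ] depth 0.8851
yellow [259, 234, 23, 22, 366] [269.6 244.8] [0.5372 0.0828 0.09  ] depth 0.8111
yellow [265, 267, 17, 9, 153] [273. 271.] [0.4842 0.0853 0.014 ] depth 0.8831
```

View pics/crop1.png

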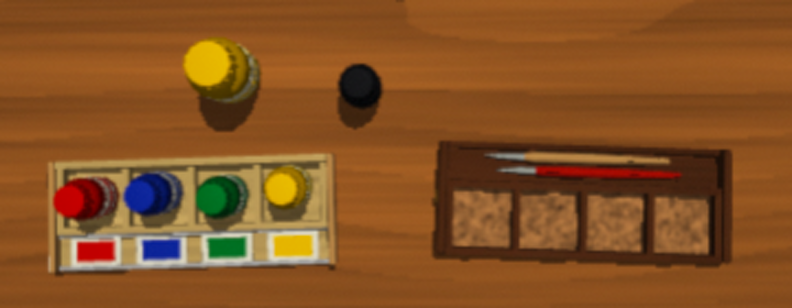

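The crop confirms it. The small yellow bottle is in the rack behind the yellow swatch, so the order from the left is red, blue, green, yellow. The bottles go to inkstand y = -87 (red), -29 (blue), +29 (green) and +87 (yellow). Next I move the wrist camera over the rack, with the jaws closing along world x.

```bash
cat > go.py <<'E'
# print tool-axis shift (mm) and turn (deg): go.py x y z [yaw of tool y, rad]
import sys
from h import *
def delta(P,yaw):
    s=env.read_state(); M=R.from_rotvec(s['ee_rot']); y=np.array([np.cos(yaw),np.sin(yaw),0]); z=np.array([0,0,-1.])
    T=R.from_matrix(np.c_[np.cross(y,z),y,z])
    return np.r_[M.inv().apply(np.array(P)-s['eef_pos'])*1000,(M.inv()*T).as_rotvec(degrees=True)].round(1).tolist()
if __name__=='__main__': print(delta(list(map(float,sys.argv[1:4])),float(sys.argv[4])))
E
python3 go.py .53 .24 .28 0.03
python3 -m crank '[-382,-185,-72,0,0,63.7,85, -382,-185,-72,0,0,63.7,85, -382,-185,-72,0,0,63.7,85, -382,-185,-72,0,0,63.7,85, -382,-185,-72,0,0,63.7,85, -382,-185,-72,0,0,63.7,85, -382,-185,-72,0,0,63.7,60, -382,-185,-72,0,0,63.7,60]'
python3 go.py .53 .24 .28 0.03
```

```text
[-381.8, -185.6, -73.4, -0.1, 0.0, 63.7]
time_s: 1.15
eef_pos: [0.533, 0.2375, 0.2797]
ee_rot: [2.194, 2.247, 0.001]
force: [0.5, 0.6, -0.9]
grip_width: 0.0596
finger_force: 0.0
[2.5, -2.9, -0.3, 0.1, 0.0, -0.4]
```

```bash
python3 - <<'E'
from h import *
im,d,p=grab('wrist'); cv2.imwrite('pics/w1.png',im); np.savez('w1.npz',d=d); print(p['fx'],np.round(p['cam_to_world'],3).tolist())
E
```

```text
288.49517724670307 [[1.0, 0.022, 0.008, 0.532], [0.023, -0.957, -0.291, 0.311], [0.001, 0.291, -0.957, 0.446], [0.0, 0.0, 0.0, 1.0]]
```

View pics/w1.png

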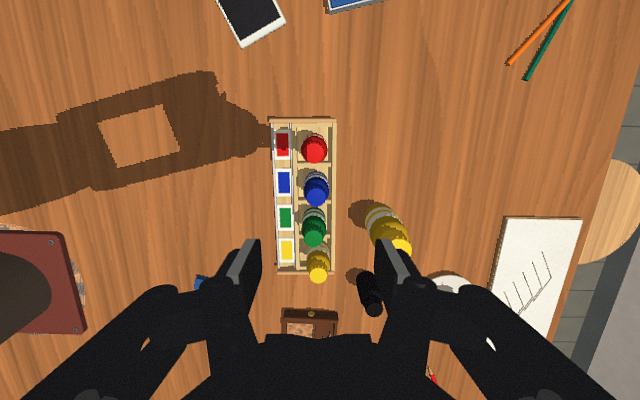

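The wrist view shows the rack with cap tops at red (314,149), blue (316,195), green (313,235) and yellow (318,274). The black bottle (370,295) and the large yellow one (395,240) are further out. I'll locate the caps and the inkstand from depth points.

```bash
cat > pc.py <<'E'
from h import *
def cloud(d,p):
    k,D=K(p); v,u=np.mgrid[:400,:640]; n=cv2.undistortPoints(np.c_[u.ravel(),v.ravel()].astype(float).reshape(-1,1,2),k,D).reshape(400,640,2)
    T=np.array(p['cam_to_world']); P=np.dstack([n*d[...,None],d])@T[:3,:3].T+T[:3,3]; P[d<=0]=-9; return P
def blobs(P,box,z0,z1,mn=15,ms=None):
    x0,x1,y0,y1=box; m=(P[...,2]>z0)&(P[...,2]<z1)&(P[...,0]>x0)&(P[...,0]<x1)&(P[...,1]>y0)&(P[...,1]<y1)
    if ms is not None: m&=ms
    k,l,st,c=cv2.connectedComponentsWithStats(m.astype(np.uint8),connectivity=4)
    return [(c[i].round(1),P[l==i]) for i in range(1,k) if st[i,4]>=mn]
E
python3 - <<'E'
from pc import *
for n in('wrist','top'):
    im,d,p=grab(n); P=cloud(d,p)
    for c,q in blobs(P,(.48,.7,.0,.33),.082,.2):
        t=q[q[:,2]>np.median(q[:,2])-.004]; (cx,cy),r=cv2.minEnclosingCircle(t[:,:2].astype(np.float32))
        print(n,'cap',c,len(t),'ctr',np.round([cx,cy],4),'r',round(r,4),'mean',t.mean(0).round(4),'zmax',q[:,2].max().round(4))
    if n=='top':
        for z0,z1 in((.013,.035),):
            for c,q in blobs(P,(.44,.62,-.35,0),z0,z1,60):
                r=cv2.minAreaRect(q[:,:2].astype(np.float32)); print('stand',c,len(q),np.round(r[0],4),np.round(r[1],4),r[2],'z med',np.median(q[:,2]))
                print(cv2.boxPoints(r).round(4).tolist())
E
```

```text
wrist cap [314.9 154. ] 347 ctr [0.5286 0.2583] r 0.0137 mean [0.5286 0.2587 0.0901] zmax 0.0927
wrist cap [316.9 197.9] 307 ctr [0.5324 0.2007] r 0.0137 mean [0.5325 0.2016 0.0902] zmax 0.0922
wrist cap [395.8 237.3] 341 ctr [0.6376 0.1444] r 0.0183 mean [0.6392 0.1536 0.1133] zmax 0.1213
wrist cap [314.2 238.9] 274 ctr [0.5302 0.1432] r 0.0136 mean [0.5301 0.1435 0.0902] zmax 0.0921
wrist cap [318.7 274.9] 233 ctr [0.5377 0.086 ] r 0.0137 mean [0.5379 0.0877 0.0902] zmax 0.0923
wrist cap [375.1 310.7] 202 ctr [0.6239 0.0251] r 0.0136 mean [0.6237 0.0262 0.084 ] zmax 0.0859
top cap [237.3 190.3] 335 ctr [0.6348 0.1422] r 0.0186 mean [0.6343 0.1413 0.1188] zmax 0.1228
top cap [301.6 197.3] 136 ctr [0.6215 0.0263] r 0.0129 mean [0.6216 0.0263 0.084 ] zmax 0.0867
top cap [267.1 245.4] 169 ctr [0.5358 0.0878] r 0.0134 mean [0.5361 0.0875 0.0898] zmax 0.0932
top cap [203.6 249. ] 175 ctr [0.5293 0.201 ] r 0.0137 mean [0.53   0.2006 0.0894] zmax 0.0931
top cap [236.2 250.1] 178 ctr [0.5279 0.1425] r 0.0137 mean [0.528  0.1423 0.0894] zmax 0.0925
top cap [171.6 251.1] 176 ctr [0.5265 0.258
[... 181 characters left out ...]
9339998960494995], [0.5654000043869019, -0.296999990940094], [0.5748999714851379, -0.04170000180602074], [0.4772000014781952, -0.03799999877810478]]
stand [402.9 231.8] 277 [ 0.5587 -0.1661] [0.1517 0.0086] 87.50166320800781 z med 0.015364633967854258
[[0.5511000156402588, -0.24169999361038208], [0.5595999956130981, -0.24210000038146973], [0.5662999749183655, -0.09049999713897705], [0.557699978351593, -0.09009999781847]]
stand [408.1 238.1] 279 [ 0.5468 -0.1749] [0.1536 0.0078] 89.7540512084961 z med 0.01576612962442514
[[0.5425999760627747, -0.2515999972820282], [0.5504000186920166, -0.2517000138759613], [0.5509999990463257, -0.09809999912977219], [0.5432999730110168, -0.09799999743700027]]
```

```bash
python3 go.py .537 .087 .16 0.0
```

```text
[-154.4, 2.7, 118.7, -0.1, -0.0, 1.7]
```

```bash
python3 -m crank '[-154,2.7,119,0,0,1.7,60,-154,2.7,119,0,0,1.7,60,-154,2.7,119,0,0,1.7,60,-154,2.7,119,0,0,1.7,60,-154,2.7,119,0,0,1.7,60]'; python3 go.py .537 .087 .048 0.0
```

```text
time_s: 1.92
eef_pos: [0.5374, 0.0881, 0.1603]
ee_rot: [-2.221, -2.221, -0.0]
force: [-0.3, 0.9, 0.4]
grip_width: 0.0603
finger_force: 0.0
[-1.2, -0.3, 112.3, -0.0, -0.0, 0.0]
```

```bash
python3 -m crank '[0,0,40,0,0,0,60,0,0,75,0,0,0,60,0,0,100,0,0,0,60,0,0,112,0,0,0,60,0,0,112,0,0,0,60]' && python3 -m crank '[0,0,0,0,0,0,30,0,0,0,0,0,0,30,0,0,0,0,0,0,30,0,0,0,0,0,0,30,0,0,0,0,0,0,30,0,0,0,0,0,0,30]' 30
```

```text
time_s: 2.55
eef_pos: [0.538, 0.0882, 0.0487]
ee_rot: [-2.22, -2.223, -0.0]
force: [-0.1, 0.2, 0.4]
grip_width: 0.0598
finger_force: 0.0
time_s: 3.3
eef_pos: [0.5378, 0.0869, 0.0483]
ee_rot: [-2.222, -2.221, 0.0]
force: [0.4, -0.8, 0.3]
grip_width: 0.0299
finger_force: 0.0
```

```bash
python3 - <<'E'
from h import *
im,d,p=grab('wrist'); cv2.imwrite('pics/w2.png',im); print(env.read_state()['finger_force'],env.read_state()['grip_width'])
E
```

```text
0.0 0.029850669283533835
```

View pics/w2.png

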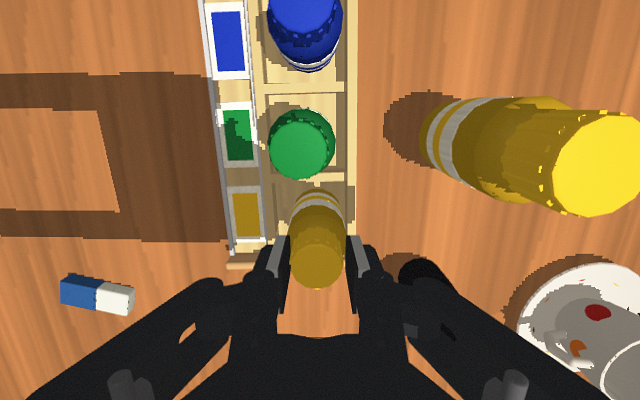

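The jaws are around the yellow bottle (cap about (317,268)), but they shut to 30 mm with no contact on a 36 mm body. I'll check where the pads really are.

```bash
python3 - <<'E'
from pc import *
im,d,p=grab('wrist'); P=cloud(d,p)
print(proj(p,[[.537,.087,.09],[.537,.087+.013,.09],[.522,.098,.037],[.552,.098,.037],[.552,.076,.037],[.537,.105,.04]]).round(0).tolist())
for u,v in [(278,240),(283,250),(276,275),(285,275),(285,300),(272,250),(317,268),(317,280),(317,290),(317,240),(317,215),(355,250),(352,300),(358,240)]: print((u,v),P[v,u].round(4),im[v,u])
hsv=cv2.cvtColor(im,cv2.COLOR_BGR2HSV)
m=(hsv[...,0]>18)&(hsv[...,0]<36)&(hsv[...,1]>120)
for c,q in blobs(P,(.5,.58,.05,.13),.03,.12,30,m):
  t=q[q[:,2]>q[:,2].max()-.006]; print(c,len(q),q.min(0).round(4),q.max(0).round(4),'top',cv2.minEnclosingCircle(t[:,:2].astype(np.float32)))
E
```

```text
[[314.0, 265.0], [314.0, 241.0], [292.0, 208.0], [338.0, 208.0], [337.0, 239.0], [315.0, 200.0]]
(278, 240) [0.5189 0.0971 0.0826] [100 103 104]
(283, 250) [0.5227 0.0974 0.0939] [30 27 27]
(276, 275) [0.5215 0.0943 0.1101] [115 118 120]
(285, 275) [0.5237 0.0868 0.0982] [31 31 28]
(285, 300) [0.5238 0.0759 0.1018] [44 66 95]
(272, 250) [0.5174 0.097  0.093 ] [101 103 103]
(317, 268) [0.5385 0.0863 0.0912] [ 32 126 162]
(317, 280) [0.5385 0.0794 0.0908] [ 24 124 158]
(317, 290) [ 5.382e-01  1.010e-02 -1.000e-04] [ 84 135 206]
(317, 240) [0.5385 0.099  0.0865] [ 23 123 158]
(317, 215) [0.5385 0.1035 0.064 ] [ 17  92 119]
(355, 250) [0.5563 0.0972 0.0936] [101 104 106]
(352, 300) [0.5538 0.0804 0.1078] [25 22 18]
(358, 240) [0.5591 0.0972 0.0829] [ 99 101 103]
[318.7 200. ] 80 [0.5258 0.097  0.0301] [0.5526 0.1044 0.0355] top ((0.5392037034034729, 0.09844841063022614), 0.013539234176278114)
[316.4 246. ] 3988 [0.5206 0.0741 0.0456] [0.5557 0.1041 0.0924] top ((0.5380237698554993, 0.08672835677862167), 0.01363450475037098)
```

```bash
python3 - <<'E'
from pc import *
im,d,p=grab('wrist'); P=cloud(d,p)
g=(im.max(2)<150)&(np.ptp(im.astype(int),axis=2)<16)&(P[...,2]>.03)
v,u=np.nonzero(g); ok=(v>225)&(u>240)&(u<400); 
for a,b in((240,300),(335,390)):
    s=ok&(u>a)&(u<b); q=P[v[s],u[s]]; i=np.argsort(q[:,2])[:6]; print(q[i].round(4).tolist(), list(zip(u[s][i],v[s][i])))
for uv in((315,345),(315,370),(315,395)): print(uv,P[uv[1],uv[0]].round(4))
im,d,p=grab('scene'); c=proj(p,[[.537,.087,.09]])[0].astype(int); print(c)
cv2.imwrite('pics/s2.png',cv2.resize(im[max(c[1]-70,0):c[1]+60,c[0]-90:c[0]+90],None,fx=4,fy=4,interpolation=cv2.INTER_CUBIC))
E
```

```text
[[0.5236, 0.0947, 0.0751], [0.5237, 0.0938, 0.0755], [0.5237, 0.0945, 0.0758], [0.5238, 0.0957, 0.0759], [0.5237, 0.093, 0.0763], [0.5237, 0.0925, 0.0764]] [(np.int64(289), np.int64(238)), (np.int64(289), np.int64(240)), (np.int64(289), np.int64(239)), (np.int64(289), np.int64(237)), (np.int64(289), np.int64(242)), (np.int64(289), np.int64(243))]
[[0.5538, 0.0837, 0.0734], [0.5538, 0.0834, 0.074], [0.5538, 0.0951, 0.076], [0.5538, 0.0945, 0.076], [0.5538, 0.0957, 0.076], [0.5538, 0.094, 0.0761]] [(np.int64(345), np.int64(255)), (np.int64(345), np.int64(256)), (np.int64(346), np.int64(238)), (np.int64(346), np.int64(239)), (np.int64(346), np.int64(237)), (np.int64(346), np.int64(240))]
(315, 345) [0.5381 0.0976 0.1507]
(315, 370) [0.5382 0.0977 0.1588]
(315, 395) [0.5382 0.0969 0.1649]
[357 161]
```

View pics/s2.png

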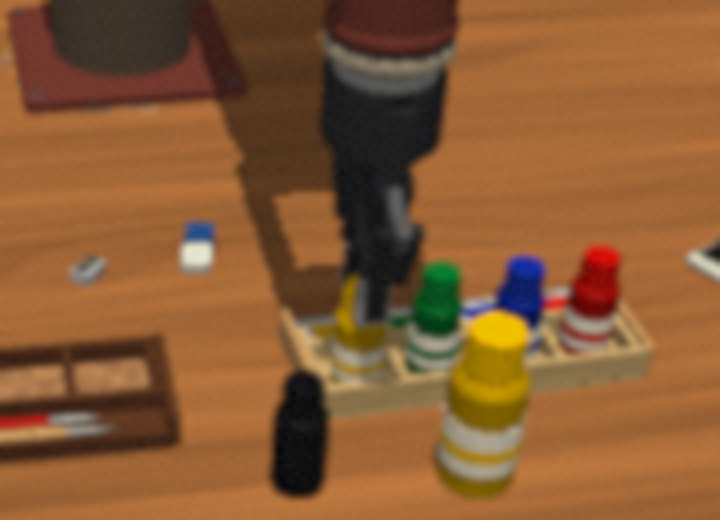

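The scene crop confirms it: the fingertips are only at cap height. Depth puts the tips at z = 0.075 and the gripper body at 0.151, so both are about 39 mm higher than the stated tool frame says. I take tip z = reported TCP z + 0.027, open, and go down 39 mm.

```bash
python3 -m crank '[0,0,0,0,0,0,60,0,0,0,0,0,0,60,0,0,15,0,0,0,60,0,0,27,0,0,0,60,0,0,35,0,0,0,60,0,0,39,0,0,0,60,0,0,39,0,0,0,60]' 30&& python3 -m crank '[0,0,0,0,0,0,30,0,0,0,0,0,0,30,0,0,0,0,0,0,30,0,0,0,0,0,0,30,0,0,0,0,0,0,30,0,0,0,0,0,0,30]' 30
```

```text
time_s: 4.38
eef_pos: [0.5375, 0.0869, 0.0089]
ee_rot: [-2.222, -2.221, 0.001]
force: [0.3, 0.9, -0.4]
grip_width: 0.0602
finger_force: 0.0
time_s: 5.12
eef_pos: [0.5383, 0.087, 0.0099]
ee_rot: [2.221, 2.22, 0.001]
force: [-1.3, -0.8, 5.4]
grip_width: 0.0351
finger_force: 30.3
```

Gripped: 35 mm wide at 30 N. Now I lift.

```bash
python3 -m crank '[0,0,-10,0,0,0,30,0,0,-40,0,0,0,30,0,0,-80,0,0,0,30,0,0,-115,0,0,0,30,0,0,-115,0,0,0,30]'; python3 go.py .5075 -.08 .124 0
```

```text
time_s: 5.75
eef_pos: [0.5402, 0.087, 0.128]
ee_rot: [2.219, 2.218, 0.007]
force: [0.1, -0.1, -1.6]
grip_width: 0.0351
finger_force: 30.2
[-167.0, -32.7, 3.8, 0.4, -0.0, -0.0]
```

```bash
python3 -m crank '[-40,-8,2,0,0,0,30,-90,-18,2,0,0,0,30,-90,-18,2,0,0,0,30,-90,-18,2,0,0,0,30]'; cat > st.py <<'E'
from pc import *
im,d,p=grab('wrist'); P=cloud(d,p); import sys
cv2.imwrite('pics/'+sys.argv[1],im)
print(env.read_state()['eef_pos'])
for z0,z1,mn in((.013,.035,150),(.002,.0105,60)):
    for c,q in blobs(P,(.46,.59,-.32,-.02),z0,z1,mn):
        r=cv2.minAreaRect(q[:,:2].astype(np.float32)); print('z',z0,c,len(q),np.round(r[0],4),np.round(r[1],4),round(r[2],2),'zmed',np.median(q[:,2]).round(4))
E
python3 st.py w3.png
```

```text
time_s: 6.25
eef_pos: [0.5191, -0.0029, 0.1213]
ee_rot: [-2.222, -2.219, 0.001]
force: [0.1, -0.2, -1.4]
grip_width: 0.035
finger_force: 30.2
[ 0.51929119 -0.00239293  0.12151781]
z 0.013 [361.4 231.3] 360 [ 0.5621 -0.0535] [0.0222 0.03  ] 88.39 zmed 0.0245
z 0.013 [280.7 316.4] 201 [ 0.4802 -0.1487] [0.0603 0.009 ] 87.62 zmed 0.0222
z 0.013 [354.5 316.4] 173 [ 0.5616 -0.1509] [0.0551 0.0083] 88.89 zmed 0.0165
z 0.002 [356.4 222.2] 71 [ 0.5617 -0.0431] [0.0013 0.0288] 87.3 zmed 0.0071
```

View pics/w3.png

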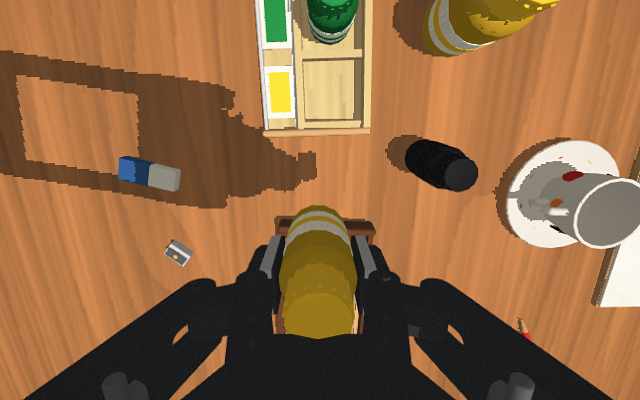

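The wrist view shows the yellow bottle held upright over the table just left of the stand (its end is at about (325,225)). The bottle hides the stand itself, so I'll check compartment centres from the top camera.

```bash
python3 - <<'E'
from pc import *
im,d,p=grab('top'); P=cloud(d,p)
h=cv2.cvtColor(im,cv2.COLOR_BGR2HSV); cork=(h[...,2]>110)&(h[...,1]>60)
print([d[258,u].round(4) for u in range(335,475,8)],[P[258,u,2].round(4) for u in range(335,475,8)])
for c,q in blobs(P,(.46,.56,-.31,-.02),.001,.0125,100,cork):
    r=cv2.minAreaRect(q[:,:2].astype(np.float32)); print(c,len(q),np.round(r[0],4),np.round(r[1],4),round(r[2],2),'zmed',np.median(q[:,2]).round(4))
a=-.0376;Rm=np.array([[np.cos(a),-np.sin(a)],[np.sin(a),np.cos(a)]])
print([(np.array([.5042,-.1669])+Rm@[0,y]).round(4).tolist() for y in(.087,.029,-.029,-.087)])
E
python3 go.py .5085 -.08 .124 0
```

```text
[np.float32(0.3883), np.float32(0.3882), np.float32(0.3891), np.float32(0.3894), np.float32(0.3863), np.float32(0.3862), np.float32(0.3869), np.float32(0.89), np.float32(0.8881), np.float32(0.8874), np.float32(0.8861), np.float32(0.8851), np.float32(0.8873), np.float32(0.8841), np.float32(0.8865), np.float32(0.8876), np.float32(0.879), np.float32(0.8639)] [np.float64(0.5121), np.float64(0.5121), np.float64(0.511), np.float64(0.5106), np.float64(0.5136), np.float64(0.5135), np.float64(0.5127), np.float64(0.0043), np.float64(0.0059), np.float64(0.0063), np.float64(0.0072), np.float64(0.008), np.float64(0.0055), np.float64(0.0084), np.float64(0.0057), np.float64(0.0042), np.float64(0.0127), np.float64(0.0277)]
[392.8 260.1] 433 [ 0.5044 -0.1465] [0.0348 0.0499] 89.06 zmed 0.0059
[418.9 261.1] 610 [ 0.5018 -0.1972] [0.0484 0.0486] 87.36 zmed 0.0059
[448.9 262.3] 609 [ 0.5001 -0.2551] [0.048  0.0486] 86.98 zmed 0.0059
[[0.5075, -0.08], [0.5053, -0.1379], [0.5031, -0.1959], [0.5009, -0.2538]]
[-77.8, -11.0, -2.3, -0.1, -0.0, 0.0]
```

Cork floor centres agree with the depth-derived compartments to within about 1.3 mm.

```bash
python3 -m crank '[-30,-5,-2,0,0,0,30,-65,-10,-2,0,0,0,30,-78,-11.5,-2,0,0,0,30,-78,-11.5,-2,0,0,0,30,-78,-11.5,-2,0,0,0,30,-78,-11.5,-2,0,0,0,30]'; python3 go.py .508 -.0805 .011 0
```

```text
time_s: 7.1
eef_pos: [0.5083, -0.08, 0.1242]
ee_rot: [-2.22, -2.222, -0.0]
force: [-0.4, 0.3, -2.1]
grip_width: 0.0354
finger_force: 30.2
[-0.5, -0.3, 113.2, -0.0, -0.0, 0.0]
```

```bash
python3 -m crank '[0,0,40,0,0,0,30,0,0,80,0,0,0,30,0,0,100,0,0,0,30,0,0,107,0,0,0,30,0,0,111,0,0,0,30,0,0,114,0,0,0,30,0,0,114,0,0,0,30]'
```

```text
time_s: 7.98
eef_pos: [0.5088, -0.0812, 0.0109]
ee_rot: [2.221, 2.22, 0.001]
force: [0.4, -0.4, -0.4]
grip_width: 0.0347
finger_force: 30.2
```

```bash
python3 -m crank '[0,0,0,0,0,0,40,0,0,0,0,0,0,50,0,0,0,0,0,0,60,0,0,0,0,0,0,60,0,0,-50,0,0,0,60,0,0,-110,0,0,0,60,0,0,-130,0,0,0,60,0,0,-130,0,0,0,60]'; python3 go.py .529 .143 .14 0
```

```text
time_s: 8.98
eef_pos: [0.5098, -0.0815, 0.1425]
ee_rot: [2.219, 2.218, 0.003]
force: [0.6, -0.8, -0.3]
grip_width: 0.06
finger_force: 0.0
[224.5, 19.1, 2.2, 0.3, 0.1, -0.0]
```

```bash
python3 -m crank '[60,4,2,0,0,0,60,120,9,2,0,0,0,60,180,14,2,0,0,0,60,224.5,19,2,0,0,0,60,224.5,19,2,0,0,0,60,224.5,19,2,0,0,0,60,224.5,19,2,0,0,0,60]'; cat > chk.py <<'E'
from pc import *
im,d,p=grab('top'); P=cloud(d,p)
for c,q in blobs(P,(.46,.58,-.32,.33),.083,.1):
    t=q[q[:,2]>np.median(q[:,2])-.004]; (cx,cy),r=cv2.minEnclosingCircle(t[:,:2].astype(np.float32))
    print('cap',c,im[int(c[1]),int(c[0])],np.round([cx,cy],4),'r',round(r,4),t[:,2].mean().round(4))
E
python3 chk.py; python3 go.py .5295 .143 .0095 0
```

```text
time_s: 9.85
eef_pos: [0.5269, 0.1422, 0.1374]
ee_rot: [-2.223, -2.219, 0.002]
force: [-0.4, -1.0, 0.3]
grip_width: 0.0604
finger_force: 0.0
cap [237.8 249.6] [30 95  0] [0.5281 0.142 ] r 0.0134 0.0891
cap [362.  261.5] [  0 203 241] [ 0.5075 -0.0807] r 0.0136 0.0896
[0.9, 2.5, 128.3, -0.1, 0.0, -0.1]
```

Yellow stands at (0.5075, -0.0807) with its top at 0.09, on target. Green is next.

```bash
python3 -m crank '[0.5,1.5,50,0,0,0,60,0.5,1.5,90,0,0,0,60,0.5,1.5,115,0,0,0,60,0.5,1.5,126,0,0,0,60,0.5,1.5,129,0,0,0,60,0.5,1.5,129,0,0,0,60]' && python3 -m crank '[0,0,0,0,0,0,30,0,0,0,0,0,0,30,0,0,0,0,0,0,30,0,0,0,0,0,0,30,0,0,0,0,0,0,30,0,0,0,0,0,0,30]' 30
```

```text
time_s: 10.65
eef_pos: [0.5298, 0.1438, 0.0103]
ee_rot: [2.222, 2.22, 0.002]
force: [0.3, 0.8, 0.1]
grip_width: 0.0605
finger_force: 0.0
time_s: 11.4
eef_pos: [0.5298, 0.1441, 0.0106]
ee_rot: [2.221, 2.22, 0.002]
force: [-1.5, -0.8, 6.6]
grip_width: 0.0354
finger_force: 29.9
```

```bash
python3 -m crank '[0,0,-10,0,0,0,30,0,0,-40,0,0,0,30,0,0,-80,0,0,0,30,0,0,-115,0,0,0,30,-40,0,-115,0,0,0,30,-80,-5,-115,0,0,0,30,-130,-10,-115,0,0,0,30,-180,-15,-115,0,0,0,30]'; python3 go.py .506 -.1375 .1255 0
```

```text
time_s: 12.4
eef_pos: [0.5133, -0.0372, 0.1247]
ee_rot: [2.221, 2.222, 0.0]
force: [-0.0, -0.0, -0.4]
grip_width: 0.0354
finger_force: 30.2
[-100.3, -7.3, -0.8, 0.0, 0.0, 0.0]
```

```bash
python3 -m crank '[-40,-4,0,0,0,0,30,-80,-8,0,0,0,0,30,-102,-9,0,0,0,0,30,-102,-9,0,0,0,0,30,-102,-9,0,0,0,0,30,-102,-9,0,0,0,0,30]'; python3 go.py .506 -.1375 .0105 0
```

```text
time_s: 13.15
eef_pos: [0.5047, -0.137, 0.1243]
ee_rot: [-2.22, -2.222, -0.0]
force: [0.6, -0.2, -0.3]
grip_width: 0.0351
finger_force: 30.2
[-0.5, 1.3, 113.8, -0.0, -0.0, 0.0]
```

```bash
python3 -m crank '[-0.5,1,40,0,0,0,30,-0.5,1,80,0,0,0,30,-0.5,1,100,0,0,0,30,-0.5,1,107,0,0,0,30,-0.5,1,111,0,0,0,30,-0.5,1,114,0,0,0,30,-0.5,1,114,0,0,0,30]' && python3 -m crank '[0,0,0,0,0,0,40,0,0,0,0,0,0,50,0,0,0,0,0,0,60,0,0,0,0,0,0,60,0,0,-50,0,0,0,60,0,0,-110,0,0,0,60,0,0,-130,0,0,0,60,0,0,-130,0,0,0,60]'; python3 go.py .531 .201 .14 0
```

```text
time_s: 14.02
eef_pos: [0.5062, -0.1387, 0.0109]
ee_rot: [2.221, 2.22, 0.001]
force: [-0.6, 0.3, -1.6]
grip_width: 0.0351
finger_force: 30.3
time_s: 15.02
eef_pos: [0.5072, -0.1392, 0.1425]
ee_rot: [2.219, 2.218, 0.003]
force: [-0.2, -0.5, -0.4]
grip_width: 0.0601
finger_force: 0.0
[340.2, 23.6, 2.0, 0.2, 0.1, -0.0]
```

```bash
python3 -m crank '[60,4,2,0,0,0,60,120,8,2,0,0,0,60,180,12,2,0,0,0,60,240,16,2,0,0,0,60,300,20,2,0,0,0,60,340,23.5,2,0,0,0,60,340,23.5,2,0,0,0,60,340,23.5,2,0,0,0,60]'; python3 chk.py; python3 go.py .531 .201 .010 0
```

```text
time_s: 16.02
eef_pos: [0.5282, 0.2008, 0.1364]
ee_rot: [-2.221, -2.221, 0.005]
force: [0.0, -0.7, 0.2]
grip_width: 0.06
finger_force: 0.0
cap [203.6 249. ] [84 23 11] [0.5292 0.2008] r 0.0138 0.0895
cap [362.1 261.5] [  0 203 241] [ 0.5072 -0.0807] r 0.0135 0.0897
cap [394.9 262.9] [ 44 132   0] [ 0.5039 -0.1384] r 0.0132 0.0898
[0.8, 2.7, 126.9, -0.1, 0.1, -0.1]
```

Green is on target. Blue is next.

```bash
python3 -m crank '[0.5,1.5,50,0,0,0,60,0.5,1.5,90,0,0,0,60,0.5,1.5,115,0,0,0,60,0.5,1.5,125,0,0,0,60,0.5,1.5,128,0,0,0,60,0.5,1.5,128,0,0,0,60]' && python3 -m crank '[0,0,0,0,0,0,30,0,0,0,0,0,0,30,0,0,0,0,0,0,30,0,0,0,0,0,0,30,0,0,0,0,0,0,30,0,0,0,0,0,0,30]' 30
```

```text
time_s: 16.82
eef_pos: [0.5318, 0.2018, 0.0113]
ee_rot: [2.222, 2.22, 0.002]
force: [-0.3, -0.1, -0.5]
grip_width: 0.0601
finger_force: 0.0
time_s: 17.58
eef_pos: [0.5318, 0.2022, 0.0116]
ee_rot: [2.221, 2.22, 0.002]
force: [-0.9, -1.3, 6.1]
grip_width: 0.0353
finger_force: 30.1
```

```bash
python3 -m crank '[0,0,-10,0,0,0,30,0,0,-40,0,0,0,30,0,0,-80,0,0,0,30,0,0,-115,0,0,0,30,-40,0,-115,0,0,0,30,-90,-5,-115,0,0,0,30,-140,-10,-115,0,0,0,30,-190,-15,-115,0,0,0,30]'&& python3 -m crank '[-50,-4,0,0,0,0,30,-100,-8,0,0,0,0,30,-150,-12,0,0,0,0,30,-190,-13,0,0,0,0,30,-208,-13,0,0,0,0,30,-208,-13,0,0,0,0,30,-208,-13,0,0,0,0,30,-208,-13,0,0,0,0,30]'; python3 go.py .504 -.1955 .0115 0
```

```text
time_s: 18.58
eef_pos: [0.5153, 0.0107, 0.1257]
ee_rot: [2.221, 2.221, 0.0]
force: [0.6, -0.6, -1.3]
grip_width: 0.035
finger_force: 30.1
time_s: 19.58
eef_pos: [0.5028, -0.1946, 0.1252]
ee_rot: [-2.22, -2.223, -0.0]
force: [0.4, 0.3, 0.0]
grip_width: 0.0354
finger_force: 30.1
[-0.9, 1.3, 113.7, -0.0, -0.0, 0.1]
```

```bash
python3 -m crank '[-0.5,1,40,0,0,0,30,-0.5,1,80,0,0,0,30,-0.5,1,100,0,0,0,30,-0.5,1,107,0,0,0,30,-0.5,1,111,0,0,0,30,-0.5,1,114,0,0,0,30,-0.5,1,114,0,0,0,30]' && python3 -m crank '[0,0,0,0,0,0,40,0,0,0,0,0,0,50,0,0,0,0,0,0,60,0,0,0,0,0,0,60,0,0,-50,0,0,0,60,0,0,-110,0,0,0,60,0,0,-130,0,0,0,60,0,0,-130,0,0,0,60]'; python3 go.py .528 .2585 .14 0
```

```text
time_s: 20.45
eef_pos: [0.5042, -0.1967, 0.012]
ee_rot: [2.221, 2.22, 0.0]
force: [0.1, 0.3, -0.5]
grip_width: 0.0351
finger_force: 30.2
time_s: 21.45
eef_pos: [0.5051, -0.1974, 0.1436]
ee_rot: [2.219, 2.218, 0.002]
force: [0.2, 0.7, 0.2]
grip_width: 0.0598
finger_force: 0.0
[455.9, 22.7, 2.6, 0.2, 0.1, -0.0]
```

```bash
python3 -m crank '[60,3,2,0,0,0,60,120,6,2,0,0,0,60,180,9,2,0,0,0,60,240,12,2,0,0,0,60,300,15,2,0,0,0,60,360,18,2,0,0,0,60,420,21,2,0,0,0,60,455,22.5,2,0,0,0,60]' && python3 -m crank '[0,0,0,0,0,0,60,0,0,0,0,0,0,60,0,0,0,0,0,0,60]'; python3 chk.py; python3 go.py .528 .2585 .0105 0
```

```text
time_s: 22.45
eef_pos: [0.5246, 0.2609, 0.1367]
ee_rot: [-2.218, -2.222, 0.005]
force: [-0.1, -0.0, -0.3]
grip_width: 0.0597
finger_force: 0.0
time_s: 22.82
eef_pos: [0.5261, 0.2571, 0.1385]
ee_rot: [-2.223, -2.219, 0.002]
force: [0.3, -0.4, -0.2]
grip_width: 0.06
finger_force: 0.0
cap [171.4 251.1] [  1   1 100] [0.5257 0.2586] r 0.0137 0.0896
cap [362.  261.5] [  0 196 237] [ 0.5075 -0.0808] r 0.0134 0.0897
cap [395.  262.9] [ 41 125   0] [ 0.5046 -0.1386] r 0.0134 0.0897
cap [427.8 264. ] [167  44  18] [ 0.5024 -0.1958] r 0.0137 0.0897
[1.4, 1.8, 128.3, -0.0, 0.0, -0.1]
```

Blue is on target. Red is last.

```bash
python3 -m crank '[0.5,1.5,50,0,0,0,60,0.5,1.5,90,0,0,0,60,0.5,1.5,115,0,0,0,60,0.5,1.5,125,0,0,0,60,0.5,1.5,128,0,0,0,60,0.5,1.5,128,0,0,0,60]' && python3 -m crank '[0,0,0,0,0,0,30,0,0,0,0,0,0,30,0,0,0,0,0,0,30,0,0,0,0,0,0,30,0,0,0,0,0,0,30,0,0,0,0,0,0,30]' 30
```

```text
time_s: 23.62
eef_pos: [0.5289, 0.259, 0.0125]
ee_rot: [2.222, 2.22, 0.003]
force: [-0.1, 0.6, -0.4]
grip_width: 0.0597
finger_force: 0.0
time_s: 24.38
eef_pos: [0.5288, 0.2593, 0.0126]
ee_rot: [2.221, 2.221, 0.003]
force: [-1.5, 0.2, 6.5]
grip_width: 0.0354
finger_force: 29.8
```

```bash
python3 -m crank '[0,0,-10,0,0,0,30,0,0,-40,0,0,0,30,0,0,-80,0,0,0,30,0,0,-115,0,0,0,30,-40,0,-115,0,0,0,30,-90,-5,-115,0,0,0,30,-140,-10,-115,0,0,0,30,-190,-15,-115,0,0,0,30]'&& python3 -m crank '[-50,-2,0,0,0,0,30,-100,-4,0,0,0,0,30,-150,-6,0,0,0,0,30,-200,-8,0,0,0,0,30,-250,-10,0,0,0,0,30,-290,-11,0,0,0,0,30,-315,-12,0,0,0,0,30,-323,-12,0,0,0,0,30]' && python3 -m crank '[0,0,0,0,0,0,30,0,0,0,0,0,0,30,0,0,0,0,0,0,30]'; python3 go.py .5015 -.2535 .0125 0
```

```text
time_s: 25.38
eef_pos: [0.5124, 0.0676, 0.1267]
ee_rot: [2.221, 2.221, 0.0]
force: [0.9, -0.2, -0.5]
grip_width: 0.0348
finger_force: 30.1
time_s: 26.38
eef_pos: [0.5004, -0.2553, 0.1265]
ee_rot: [2.224, 2.219, 0.0]
force: [-0.4, -0.2, -0.6]
grip_width: 0.0353
finger_force: 30.1
time_s: 26.75
eef_pos: [0.5008, -0.253, 0.1263]
ee_rot: [-2.22, -2.222, -0.0]
force: [0.3, -0.1, -0.6]
grip_width: 0.0349
finger_force: 30.1
[-0.6, 0.7, 113.8, -0.0, -0.0, 0.0]
```

```bash
python3 -m crank '[-0.5,0.5,40,0,0,0,30,-0.5,0.5,80,0,0,0,30,-0.5,0.5,100,0,0,0,30,-0.5,0.5,107,0,0,0,30,-0.5,0.5,111,0,0,0,30,-0.5,0.5,114,0,0,0,30,-0.5,0.5,114,0,0,0,30]' && python3 -m crank '[0,0,0,0,0,0,40,0,0,0,0,0,0,50,0,0,0,0,0,0,60,0,0,0,0,0,0,60,0,0,-50,0,0,0,60,0,0,-110,0,0,0,60,0,0,-150,0,0,0,60,0,0,-150,0,0,0,60]' && python3 -m crank '[60,0,-40,0,0,0,60,120,0,-60,0,0,0,60,180,0,-60,0,0,0,60,240,0,-60,0,0,0,60,300,0,-60,0,0,0,60,350,0,-60,0,0,0,60,350,0,-60,0,0,0,60,350,0,-60,0,0,0,60]'; python3 chk.py; python3 -c "
from h import *
im,_,_=grab('top');cv2.imwrite('pics/end.png',im)"
```

```text
time_s: 27.62
eef_pos: [0.5016, -0.2549, 0.013]
ee_rot: [2.221, 2.22, 0.0]
force: [-0.7, -0.0, -0.1]
grip_width: 0.0351
finger_force: 30.1
time_s: 28.62
eef_pos: [0.5037, -0.2562, 0.1671]
ee_rot: [2.216, 2.215, 0.002]
force: [0.4, -0.8, 0.1]
grip_width: 0.0601
finger_force: 0.0
time_s: 29.62
eef_pos: [0.5007, 0.0953, 0.2212]
ee_rot: [-2.22, -2.221, 0.003]
force: [0.0, -0.4, 0.4]
grip_width: 0.0599
finger_force: 0.0
cap [362.1 261.5] [  0 199 239] [ 0.5075 -0.0808] r 0.0134 0.0897
cap [394.9 262.9] [ 42 128   0] [ 0.5048 -0.138 ] r 0.0135 0.0897
cap [427.8 264. ] [171  44  18] [ 0.5032 -0.1965] r 0.0133 0.0897
cap [461.  265.7] [  0   0 212] [ 0.4997 -0.254 ] r 0.0134 0.0897
```

View pics/end.png

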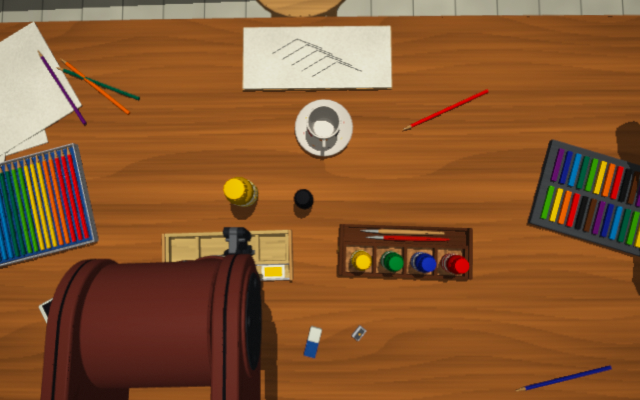

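The last top view shows yellow (362,262), green (395,263), blue (428,264) and red (461,266) upright in the inkstand. The cup is still at (323,125), and the gripper is clear.

```bash
python3 -c "
from station import job
print(job.hand_in())"
```

```text
the job is handed in; nothing more can be done
None
```

I moved all four bottles into the inkstand in reverse order (yellow, green, blue, red from the robot's left), each upright and within about 2 mm of its compartment's centre by the top camera, left the coffee cup where it was, and handed the job in at about 30 s (no verdict was shown).

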